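# Fit a sanding drum on the finishing machine and set its speed

### The job

Take the middle-sized of the three sanding drums from its peg and fit it on the finishing machine's upright spindle, slots down, turned so that it drops over the drive bar and sits fully home on the flange. Then, with the drum home, turn the speed selector to the three-dot mark. Leave the other two drums on their pegs and the things standing around the machine where they are.

Things in the scene. Friction and masses are not known exactly. Their poses are not given: they have to be found in the camera images.
- drum_mid: The middle-sized of three sanding drums: 42 in diameter, 70 to 140 g. Grey-brown standing cylinder, 70 high, bore 15 in diameter right through; two slots cross the whole underside at right angles (11 wide, 12 deep, along body x and y). Origin: on the axis at the underside, z up.
- drum_small: The thinnest sanding drum, 32 in diameter; bystander. Grey-brown standing cylinder, 70 high, bore 15 in diameter right through; two slots cross the whole underside at right angles (11 wide, 12 deep, along body x and y). Origin: on the axis at the underside, z up.
- drum_large: The thickest sanding drum, 54 in diameter; bystander. Grey-brown standing cylinder, 70 high, bore 15 in diameter right through; two slots cross the whole underside at right angles (11 wide, 12 deep, along body x and y). Origin: on the axis at the underside, z up.
- rack: Fixed wooden board, 320 (x) by 90 by 20 high, origin at the centre of its underside. Three wooden stub pegs, 11 in diameter, 26 high, stand on it at x = -100, 0, +100; a drum stands over each (underside 20 above the bench), in any order, at any angle. They lift straight up.
- sander: Fixed vertical-spindle finishing machine: grey housing 240 (x) by 340 (y) by 90 high, flat top, origin at the centre of its underside. The spindle stands at x +20, y +85, the speed selector at x -30, y -100. A dust port sticks out 28 at its right (-y) side.
- spindle_seat (a point): Centre of the top of the spindle's flange (50 across), 96 above the bench: a seated drum's underside lies here. A drive bar crosses the spindle's foot: 30 long, 8 wide, 10 high above the flange, at any angle: not reported, not this point's axes. A drum not in line with it stops on it, 10 too high; turned to within 0.1 rad of it (every 90 degrees) it can drop onto the flange.
- spindle_tip (a point): Tip of the steel spindle, straight above spindle_seat, 176 above the bench. The spindle is 12 in diameter and 80 tall above the flange, its top 8 tapering to 5 wide. It is locked and does not turn; it stands 10 proud of a seated drum.
- selector (a joint): Speed selector on the machine's top: angle in rad, grows clockwise seen from above. Four sprung detents 0.6 apart: 0 (one dot), 0.6 (two dots), 1.2 (three dots), 1.8 (four dots), stops just beyond the ends. About 0.1 Nm turns it over a click. Let go within 0.1 of a mark it springs there; halfway between it may stay. It starts at or between one and two dots.
- selector_grip (a point): On the selector's axis at mid-height of its black grip bar, 123.5 above the bench. The bar is 44 long (point x; white pointer at +x), 12 wide, 22 high, on a round skirt of 42 diameter whose top is 112.5 above the bench. At joint 0 the pointer is 0.9 rad anticlockwise of the machine's x. Marks: one to four white dots on the housing around it, clockwise.
- hammer: Bystander: a planishing hammer with a wooden handle, 260 long, lying at the right of the machine. Origin at its underside.
- copper_bowl: Bystander: a shallow copper bowl, 100 across and 35 high. Origin at its underside.
- jar: Bystander: an amber glass jar, 64 across and 85 high. Origin at its underside.
Things that resemble listed ones, but are neither listed nor needed, are in the scene too. What is shaped like the drum_mid but blue or green is not meant.

How it is judged (in metres and radians):
On the way, in this order (a step that is already met when the one before it is completed fails the run):
1. the middle drum sits home on the flange, over the drive bar (z of drum_mid in the frame of spindle_seat between -0.004 and 0.004 m and horizontal distance between drum_mid and spindle_seat below 0.004 m and angle between drum_mid's own z axis and vertical below 0.06 rad), for 0.3 s.
2. the selector stands at the three-dot mark (all of step 1 and value of joint selector between 1.05 and 1.35 rad), for 0.2 s.
At the end, for the whole second after the job is handed in: The middle drum is on the spindle, upright within 0.06 rad, underside within 4 mm of the flange, axis within 4 mm of the spindle, at rest; selector at rest within 0.15 rad of three dots (1.2 rad); other drums and bystanders within 40 mm of their starts (all of step 2 and linear speed of drum_mid below 0.02 m/s and velocity of joint selector between -0.1 and 0.1 rad/s and distance of each of drum_small, drum_large, hammer, copper_bowl, jar from where it was at the start of the episode below 0.04 m); the robot touches nothing.
It fails at once if another drum, the hammer, the bowl or the jar is moved by more than 40 mm (distance of any of drum_small, drum_large, hammer, copper_bowl, jar from where it was at the start of the episode above 0.04 m).
It also fails if it takes over 72 s, if anything falls off the work surface, if the arm or the gripper's body presses on something with over 40 N, if the wrist force passes 120 N, or if a joint passes its speed limit or range.

### The arm

A 6-joint arm with a two-finger parallel gripper is mounted at the origin on the work surface. World frame = base frame: x ahead of the robot, y to its left, z up, the work surface at z = 0. Lengths are in m, angles in degrees, forces in N, time in s.
With the tool pointing down it reaches from about 0.375 to 0.9 m from the base axis. Payload 3.1 kg.
Tool frame: the origin (TCP) lies on the centre line of the jaws, within the pads' length; the fingertips stand 19 mm ahead of it and the grasp point (between the pads) is the TCP (tips_ahead is the distance from the TCP to the fingertips, in m); z points along the fingers, y is the line along which they close (so a half turn about z gives the same grasp; the last joint's range is limited). The gripper opens to 87 mm and grips with 3 to 60 N. Pads are 19 mm wide; open, the fingers measure 117 mm over their backs; the gripper's body (75 mm by 190 mm) begins 51 mm behind the grasp point.
Start: joints at [-80.243, 30.224, 82.088, -0, 67.689, -10.227], TCP at [0.214, -0.587, 0.242] pointing down, gripper open.
Joint ranges: [-176.69, 176.69], [-43.24, 126.21], [12.49, 139.97], [-82, 262], [0, 151.66], [-163.58, 163.58]. Speed limits (degrees/s): [159.86, 159.86, 180, 180, 180, 180].

### API

Orientations are given as a 3x3 rotation matrix whose columns are the frame's x, y, z axes.
In Python, from rig import read_state, capture, hand_in, trace, landmark_of, tips_ahead gives the robot as it stands.
- The arm moves only by the shell command python3 -m jog 'ROWS'. ROWS is JSON, a list of rows, each an object of numbers: "tx", "ty", "tz": the shift along the tool's x, y, z in cm; "roll": the turn about the tool's z in rad; "jaw": the opening, from 0 (shut) to 1 (fully open). A call has 1 to 8 rows; each row shifts and turns the commanded pose from where the row before left it, along the tool's axes as they then stand; what a row does not reach is not made up. A row lasts 1/10 s, in which the tool goes at most 50 mm and 8.59 degrees, less where a joint would pass 70% of its speed; a pose out of reach is approached as far as the arm can. A call with a gripper value outside its range is refused whole. The fingers move at their own pace and stop on an object; the grip force is fixed at half the most. Time passes only in rows, so rows that do not move let the fingers close. It gives the time, the measured TCP pose, the force, the opening and the grip force at its end, in the units of the state.
- read_state(): the state, without advancing time (a new reading comes with each control period).
- capture(name): name is "scene" or "top"; returns a dict with "img" (384x512x3 uint8, red, green, blue), "vertical_fov" (degrees; the focal length in pixels is half the picture's height over the tangent of half this angle, whatever the lens; pixels are square), "cx", "cy" (the principal point, pixels), "k1" (the pictures are not rectified: a ray, as slopes to the right and down, at radius r is drawn at 1 + k1 r^2 times it, then the intrinsics apply), "cam_to_world" (4x4, takes a point from camera to world coordinates). Camera axes: x right, y up, looking along -z (the intrinsics and any distortion apply to the point x, -y, -z); pixel columns grow to the right and rows downward; lengths in m; the calibration is good to about 2 mm. A picture is of the moment at which its call begins. There is no depth.
- hand_in(): hands the job in; it is judged then, once.
Trained networks look in the newest picture that a camera, given by its name, has taken for a name from the list of things; names that differ only in an ending like _2 or _b are one class to them, and where a whole thing is asked for, a point or a joint stands for the part that bears it (a point fixed in the world has none). Each returns a list of dicts, best first, with "p" (0 to 1); they miss things now and then, are a little off and sometimes report something else, mostly with a low value. They report only what shows in the picture. A call takes as long as a camera call. They do not tell look-alikes from the thing itself.
- trace(camera, thing): "pixels" (384x512 bool, what is visible of it) and "bbox" ([left, top, width, height] in pixels, round what is visible of it).
- landmark_of(camera, thing): "point" ([row, column] in pixels: a listed point, or the origin of a listed thing).
The state is a dict: "time_s": time; "joint_positions": joint angles; "qvel": joint speeds; "tau": joint torques, N m; "position": TCP position; "tcp_rot": TCP orientation; "force": force on the tool from outside, world axes, zero at the start; "moment": the same for the moment, N m; "opening": opening from 0.0 (shut) to 1.0 (fully open); "grasp_force": force on a finger pad.
Only numpy, scipy, OpenCV 4.12 (cv2) and the standard library are available. Lean on these libraries where they do the work, as an engineer would, in place of code of your own. Each camera call takes 0.05 s, during which the arm holds its last target. There are 200 camera calls.

## Working session

There is one attempt and no reset: what is moved stays moved. The work goes in short steps, Python scripts to look and compute and a shell command to move; the robot and the scene stay as the last step left them, time stands still between calls to the robot, and variables do not carry over. Pictures are saved under pics/ and viewed, at most 10 in all, crops included, and the job is handed in when it is done.

```bash
ls; mkdir -p pics; cat > h.py <<'E'
import numpy as np, cv2
from rig import *
def K(c):
    f=192/np.tan(np.radians(c["vertical_fov"])/2)
    return np.array([[f,0,c["cx"]],[0,f,c["cy"]],[0,0,1.]]),np.array([c["k1"],0,0,0,0.])
def ray(c,rc):
    k,d=K(c); p=cv2.undistortPoints(np.array([[[rc[1],rc[0]]]],float),k,d)[0,0]
    M=np.array(c["cam_to_world"]); v=M[:3,:3]@np.array([p[0],-p[1],-1]); return M[:3,3],v/np.linalg.norm(v)
def atz(c,rc,z):
    o,v=ray(c,rc); return o+v*(z-o[2])/v[2]
def tri(rs):
    A=sum(np.eye(3)-np.outer(v,v) for o,v in rs); b=sum((np.eye(3)-np.outer(v,v))@o for o,v in rs); return np.linalg.solve(A,b)
def proj(c,P):
    k,d=K(c); M=np.array(c["cam_to_world"]); q=M[:3,:3].T@(np.array(P)-M[:3,3]); q=q*[1,-1,-1]
    return cv2.projectPoints(q.reshape(1,3),np.zeros(3),np.zeros(3),k,d)[0][0,0][::-1]
E
python3 - <<'E'
from h import *
np.set_printoptions(precision=4,suppress=True)
C={n:capture(n) for n in("scene","top")}
for n,c in C.items():
    cv2.imwrite(f"pics/{n}0.png",c["img"][...,::-1]); print(n,c["vertical_fov"],c["k1"],np.array(c["cam_to_world"]))
for t in["drum_mid","drum_small","drum_large","rack","spindle_seat","spindle_tip","selector_grip","sander","jar","copper_bowl","hammer"]:
    for n in C:
        print(t,n,[(np.round(x["point"]),round(x["p"],2)) for x in landmark_of(n,t)][:4])
s=read_state();print(s["position"],s["tcp_rot"],s["opening"],tips_ahead)
E
```

```text
pics
scene 49.99169336168703 -0.08816606510170262 [[-0.5715 -0.6599  0.4877  1.2469]
 [ 0.8206 -0.4623  0.3361  0.3569]
 [ 0.0037  0.5923  0.8057  1.1981]
 [ 0.      0.      0.      1.    ]]
top 52.761504049700015 -0.10356903582431369 [[ 0.0121  0.9856 -0.1686  0.4142]
 [-0.9998  0.0149  0.0157 -0.0692]
 [ 0.018   0.1684  0.9856  1.1937]
 [ 0.      0.      0.      1.    ]]
drum_mid scene [(array([310., 348.]), 0.8), (array([263., 347.]), 0.74), (array([294., 377.]), 0.62), (array([296., 316.]), 0.6)]
drum_mid top [(array([158., 118.]), 0.8), (array([154., 157.]), 0.73), (array([189., 102.]), 0.6), (array([193., 138.]), 0.51)]
drum_small scene [(array([218., 359.]), 0.44)]
drum_small top [(array([255., 146.]), 0.49)]
drum_large scene [(array([242., 356.]), 0.87), (array([250., 210.]), 0.5)]
drum_large top [(array([224., 140.]), 0.84)]
rack scene [(array([246., 350.]), 0.73)]
rack top [(array([228., 141.]), 0.71)]
spindle_seat scene [(array([197., 268.]), 0.77)]
spindle_seat top [(array([206., 246.]), 0.63)]
spindle_tip scene [(array([180., 268.]), 0.77)]
spindle_tip top [(array([204., 240.]), 0.96), (array([220., 270.]), 0.69)]
selector_grip scene [(array([155., 237.]), 0.65)]
selector_grip top [(array([234., 305.]), 0.6)]
sander scene [(array([193., 248.]), 0.87)]
sander top [(array([219., 268.]), 0.74)]
jar scene [(array([298., 271.]), 0.63)]
jar top [(array([131., 188.]), 0.71)]
copper_bowl scene [(array([252., 211.]), 0.57)]
copper_bowl top [(array([136., 262.]), 0.71)]
hammer scene [(array([152., 181.]), 0.69)]
hammer top [(array([229., 381.]), 0.81), (array([221., 268.]), 0.32)]
[ 0.2136 -0.5874  0.2416] [[ 0.9398  0.3418  0.    ]
 [ 0.3418 -0.9398 -0.0001]
 [-0.      0.0001 -1.    ]] 0.9991817683654818 0.019
```

View pics/scene0.png

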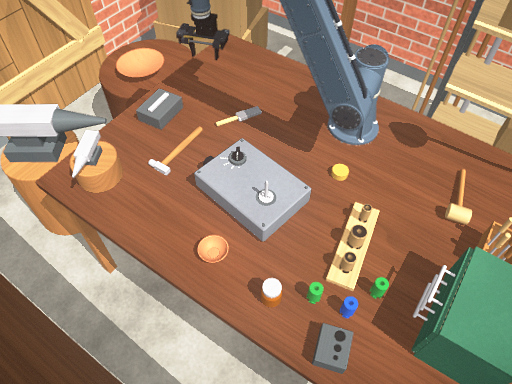

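View pics/top0.png

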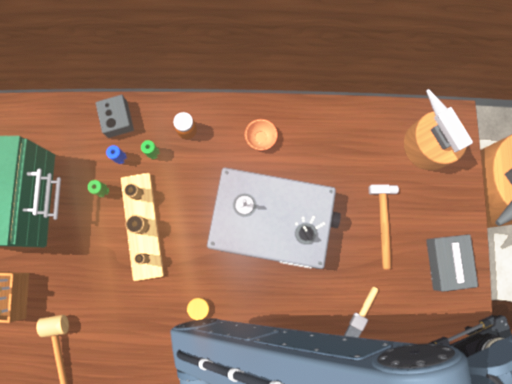

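```bash
python3 - <<'E'
from h import *
np.set_printoptions(precision=4,suppress=True)
C={n:capture(n) for n in("scene","top")}
def crop(n,r,c,h=18):
    im=C[n]["img"][r-h:r+h,c-h:c+h,::-1]; return cv2.resize(im,(266,266),interpolation=cv2.INTER_CUBIC)
a=np.hstack([crop("top",205,245),crop("top",232,306),crop("top",190,133)])
b=np.hstack([crop("scene",190,267),crop("scene",156,237),crop("scene",262,348)])
cv2.imwrite("pics/crops.png",np.vstack([a,b]))
def T(t,zs):
    R=[]
    for n in C:
        l=landmark_of(n,t)[0]; R.append(ray(C[n],l["point"])); print(t,n,l["point"],round(l["p"],2),[atz(C[n],l["point"],z) for z in zs])
    print("  tri",tri(R))
T("spindle_seat",[.096]);T("spindle_tip",[.176]);T("selector_grip",[.1235]);T("sander",[0]);T("rack",[0]);T("drum_large",[.02]);T("drum_small",[.02])
for n in C:
  for x in landmark_of(n,"drum_mid"): print(n,x["point"],x["p"],atz(C[n],x["point"],.02),atz(C[n],x["point"],0))
  for t in["drum_mid","selector_grip","rack","drum_small","drum_large"]:
    for x in trace(n,t)[:5]: print(n,t,x["bbox"],round(x["p"],2))
E
```

```text
spindle_seat scene [197.4, 265.0] 0.87 [array([ 0.5695, -0.0598,  0.096 ])]
spindle_seat top [205.6, 246.0] 0.71 [array([ 0.5599, -0.0666,  0.096 ])]
  tri [ 0.5613 -0.0659  0.0821]
spindle_tip scene [178.5, 265.6] 0.96 [array([ 0.5563, -0.0691,  0.176 ])]
spindle_tip top [201.1, 240.8] 0.86 [array([ 0.5611, -0.0529,  0.176 ])]
  tri [ 0.5622 -0.0584  0.1885]
selector_grip scene [155.4, 237.5] 0.6 [array([ 0.4918, -0.2279,  0.1235])]Traceback (most recent call last):
  File "<stdin>", line 14, in <module>
  File "<stdin>", line 12, in T
IndexError: list index out of range
```

View pics/crops.png

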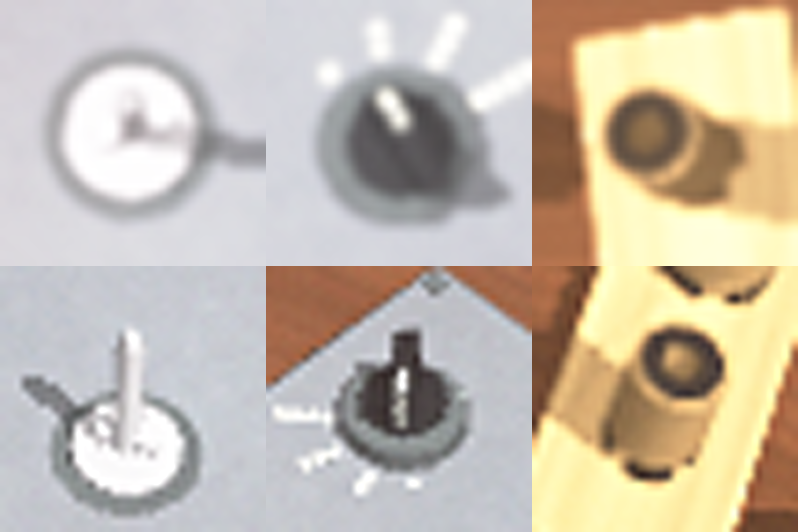

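```bash
python3 - <<'E'
from h import *
np.set_printoptions(precision=4,suppress=True)
C={n:capture(n) for n in("scene","top")}
def S(n,r,c,h,f,name):
    g=C[n]["img"][r-h:r+h,c-h:c+h].astype(float); m=f(g).astype(np.uint8)
    k,l,s,ce=cv2.connectedComponentsWithStats(m); i=1+np.argmax(s[1:,4]); 
    p=(ce[i][1]+r-h,ce[i][0]+c-h); print(name,n,"px",np.array(p),s[i]); return p
g=lambda a:a.mean(2)
out={}
for n,(r,c) in {"top":(205,245),"scene":(197,266)}.items():
    p=S(n,r,c,14,lambda a:g(a)>225,"flange"); print(atz(C[n],p,.096)); out["f"+n]=ray(C[n],p)
for n,(r,c) in {"top":(190,131),"scene":(257,350)}.items():
    p=S(n,r,c,7,lambda a:g(a)<105,"drumtop"); print(atz(C[n],p,.09)); out["d"+n]=ray(C[n],p)
for n,(r,c) in {"top":(232,306),"scene":(156,237)}.items():
    p=S(n,r,c,9,lambda a:g(a)<100,"knob"); print(atz(C[n],p,.1345),atz(C[n],p,.1235)); out["k"+n]=ray(C[n],p)
for q in"fdk": print(q,tri([out[q+"top"],out[q+"scene"]]))
# rack outline in top, sander outline
for n in C:
  for t in["rack","sander","drum_mid"]:
    for x in trace(n,t)[:3]:
        m=x["pixels"].astype(np.uint8); cs=max(cv2.findContours(m,0,1)[0],key=cv2.contourArea)
        bx=cv2.boxPoints(cv2.minAreaRect(cs)); z=.09 if t=="sander" else .02
        print(n,t,round(x["p"],2),x["bbox"],[atz(C[n],b[::-1],z)[:2] for b in bx] if n=="top" and t!="drum_mid" else "")
def crop(n,r,c,h):
    im=C[n]["img"][r-h:r+h,c-h:c+h].astype(float); im=im.mean(2); lo,hi=np.percentile(im,[30,99]);im=np.clip((im-lo)/(hi-lo),0,1)*255
    return cv2.resize(im.astype(np.uint8),(260,260),interpolation=cv2.INTER_NEAREST)
def crop2(n,r,c,h):
    im=C[n]["img"][r-h:r+h,c-h:c+h].astype(float).mean(2);im=np.clip((im-205)/50,0,1)*255
    return cv2.resize(im.astype(np.uint8),(260,260),interpolation=cv2.INTER_NEAREST)
cv2.imwrite("pics/crops2.png",np.hstack([crop2("top",205,245,10),crop2("scene",197,266,10),crop("scene",263,348,11)]))
E
```

```text
flange top px [204.4236 243.5074] [  5   5  17  18 203]
[ 0.5632 -0.0595  0.096 ]
flange scene px [196.0331 266.3884] [  7   0  15  20 121]
[ 0.5623 -0.0592  0.096 ]
drumtop top px [189.5455 130.2727] [ 2  2 10 10 66]
[0.6024 0.2709 0.09  ]
drumtop scene px [256.9016 349.9672] [ 2  3 11  9 61]
[0.6026 0.2719 0.09  ]
knob top px [233.8898 306.6378] [  3   4  14  13 127]
[ 0.4789 -0.234   0.1345] [ 0.4796 -0.2357  0.1235]
knob scene px [154.4141 237.1717] [ 3  0 13 14 99]
[ 0.4965 -0.2256  0.1345] [ 0.4887 -0.2316  0.1235]
f [ 0.5629 -0.0592  0.0968]
d [0.6024 0.2715 0.0893]
k [ 0.4804 -0.2377  0.1118]
scene rack 0.93 [323.8, 202.6, 55.3, 87.6] 
scene sander 0.7 [196.7, 137.2, 115.5, 103.1] 
scene drum_mid 0.67 [371.7, 282.0, 20.5, 17.4] 
scene drum_mid 0.58 [307.8, 281.4, 16.4, 21.8] 
scene drum_mid 0.54 [340.4, 295.3, 18.3, 22.9] 
top rack 0.59 [119.0, 174.4, 48.2, 107.3] [array([0.6543, 0.3347]), array([0.6703, 0.2334]), array([0.3518, 0.1717]), array([0.3358, 0.2687])]
top sander 0.66 [206.9, 166.8, 133.8, 104.4] [array([0.4374, 0.044 ]), array([0.6746, 0.0076]), array([ 0.6125, -0.3561]), array([ 0.3772, -0.3075])]
top drum_mid 0.8 [140.6, 139.9, 18.3, 18.3] 
top drum_mid 0.68 [208.3, 169.9, 129.3, 101.7] 
top drum_mid 0.55 [124.6, 183.7, 17.5, 16.0]
```

View pics/crops2.png

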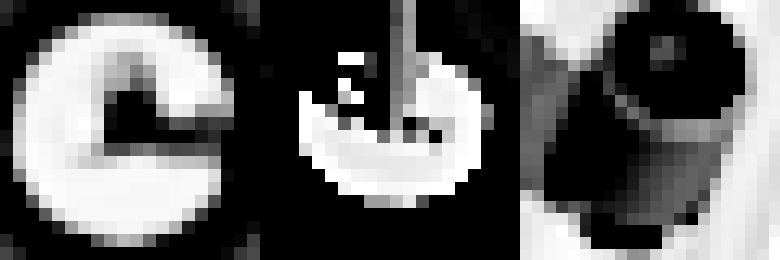

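Scene view: the middle drum is on the near rack peg (scene 348,258; top 130,190). Top view: spindle flange at about (244,204), selector at about (306,232). Moving to the drum.

```bash
python3 -m jog '[{"roll":0.15,"jaw":0.75},{"tx":2.75,"ty":-3.82},{"tx":2.75,"ty":-3.82},{"tx":2.75,"ty":-3.82},{"tx":2.75,"ty":-3.82},{"tx":2.75,"ty":-3.82},{"tx":2.75,"ty":-3.82},{"tx":2.75,"ty":-3.82}]'
```

```text
$[0]: bad value
```

```bash
python3 -m jog '[{"tx":2.75,"ty":-3.82,"jaw":0.75},{"tx":2.75,"ty":-3.82},{"tx":2.75,"ty":-3.82},{"tx":2.75,"ty":-3.82},{"tx":2.75,"ty":-3.82},{"tx":2.75,"ty":-3.82},{"tx":2.75,"ty":-3.82},{"tx":2.75,"ty":-3.82}]'; python3 -m jog '[{"tx":2.75,"ty":-3.82,"jaw":0.75},{"tx":2.75,"ty":-3.82},{"tx":2.75,"ty":-3.82},{"tx":2.75,"ty":-3.82},{"tx":2.75,"ty":-3.82},{"tx":0},{"tx":0}]'
```

```text
$[0]: bad value
$[0]: bad value
```

```bash
python3 -m jog '[{"tx":0,"ty":0,"tz":0,"roll":0.15,"jaw":0.75}]'
```

```text
time_s: 2.1
position: [0.2136, -0.5873, 0.2415]
tcp_rot: [[0.981, 0.194, -0.0], [0.194, -0.981, 0.0], [-0.0, -0.0, -1.0]]
force: [0.1, -0.1, 1.5]
opening: 0.961
grasp_force: 0.0
```

```bash
python3 -m jog '[{"tx":2.74,"ty":-3.835,"tz":0,"roll":0,"jaw":0.75},{"tx":2.74,"ty":-3.835,"tz":0,"roll":0,"jaw":0.75},{"tx":2.74,"ty":-3.835,"tz":0,"roll":0,"jaw":0.75},{"tx":2.74,"ty":-3.835,"tz":0,"roll":0,"jaw":0.75},{"tx":2.74,"ty":-3.835,"tz":0,"roll":0,"jaw":0.75},{"tx":2.74,"ty":-3.835,"tz":0,"roll":0,"jaw":0.75},{"tx":2.74,"ty":-3.835,"tz":0,"roll":0,"jaw":0.75}]'
```

```text
time_s: 2.8
position: [0.3492, -0.2847, 0.2418]
tcp_rot: [[0.98, 0.197, 0.001], [0.197, -0.98, -0.001], [0.001, 0.001, -1.0]]
force: [0.8, -0.3, -0.3]
opening: 0.748
grasp_force: 0.0
```

```bash
python3 -m jog '[{"tx":2.74,"ty":-3.835,"tz":0,"roll":0,"jaw":0.75},{"tx":2.74,"ty":-3.835,"tz":0,"roll":0,"jaw":0.75},{"tx":2.74,"ty":-3.835,"tz":0,"roll":0,"jaw":0.75},{"tx":2.74,"ty":-3.835,"tz":0,"roll":0,"jaw":0.75},{"tx":2.74,"ty":-3.835,"tz":0,"roll":0,"jaw":0.75},{"tx":2.74,"ty":-3.835,"tz":0,"roll":0,"jaw":0.75},{"tx":2.74,"ty":-3.835,"tz":0,"roll":0,"jaw":0.75}]'
```

```text
time_s: 3.5
position: [0.4844, 0.0167, 0.2419]
tcp_rot: [[0.98, 0.198, 0.001], [0.198, -0.98, -0.0], [0.001, 0.001, -1.0]]
force: [1.1, -0.6, 0.4]
opening: 0.744
grasp_force: 0.0
```

```bash
python3 -m jog '[{"tx":2.74,"ty":-3.835,"tz":0,"roll":0,"jaw":0.75},{"tx":2.74,"ty":-3.835,"tz":0,"roll":0,"jaw":0.75},{"tx":2.74,"ty":-3.835,"tz":0,"roll":0,"jaw":0.75},{"tx":2.74,"ty":-3.835,"tz":0,"roll":0,"jaw":0.75},{"tx":2.74,"ty":-3.835,"tz":0,"roll":0,"jaw":0.75},{"tx":2.74,"ty":-3.835,"tz":0,"roll":0,"jaw":0.75},{"tx":0,"ty":0,"tz":0,"roll":0,"jaw":0.75},{"tx":0,"ty":0,"tz":0,"roll":0,"jaw":0.75}]'
```

```text
time_s: 4.3
position: [0.599, 0.2736, 0.2409]
tcp_rot: [[0.98, 0.2, -0.001], [0.2, -0.98, -0.001], [-0.001, 0.001, -1.0]]
force: [-0.3, -0.8, -0.6]
opening: 0.75
grasp_force: 0.0
```

```bash
python3 -m jog '[{"tx":0.3,"ty":0.29,"tz":0,"roll":0,"jaw":0.75},{"tx":0,"ty":0,"tz":4.3,"roll":0,"jaw":0.75},{"tx":0,"ty":0,"tz":4.3,"roll":0,"jaw":0.75},{"tx":0,"ty":0,"tz":3,"roll":0,"jaw":0.75},{"tx":0,"ty":0,"tz":3,"roll":0,"jaw":0.75},{"tx":0,"ty":0,"tz":2.7,"roll":0,"jaw":0.75},{"tx":0,"ty":0,"tz":0,"roll":0,"jaw":0.75},{"tx":0,"ty":0,"tz":0,"roll":0,"jaw":0.75}]'
```

```text
time_s: 5.1
position: [0.603, 0.2691, 0.0689]
tcp_rot: [[0.981, 0.196, -0.001], [0.196, -0.981, -0.0], [-0.001, 0.0, -1.0]]
force: [0.5, 0.3, 0.3]
opening: 0.749
grasp_force: 0.0
```

```bash
python3 - <<'E'
from h import *
C={n:capture(n) for n in("scene","top")}
def crop(n,r,c,h=40):
    return cv2.resize(C[n]["img"][r-h:r+h,c-h:c+h,::-1],(400,400),interpolation=cv2.INTER_CUBIC)
cv2.imwrite("pics/g1.png",np.hstack([crop("top",190,131),crop("scene",255,349)]))
E
```

```text
(no output)
```

View pics/g1.png

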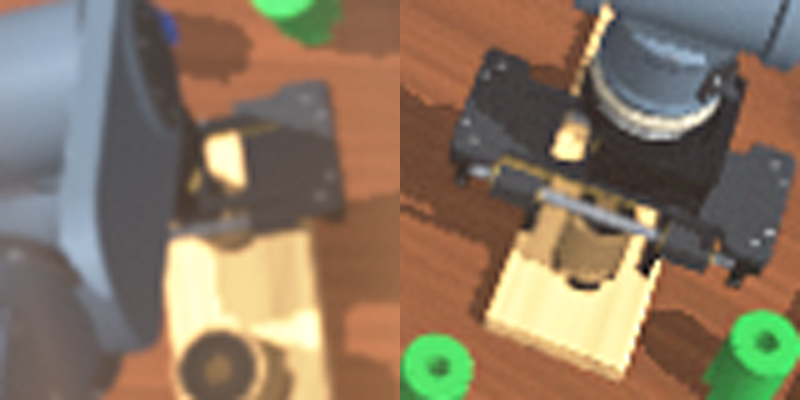

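The jaws straddle the drum in both views (drum at about (590,250) in the right-hand crop). Closing and lifting.

```bash
python3 -m jog '[{"tx":0,"ty":-0.2,"tz":0,"roll":0,"jaw":0.6},{"tx":0,"ty":0,"tz":0,"roll":0,"jaw":0.4},{"tx":0,"ty":0,"tz":0,"roll":0,"jaw":0.3},{"tx":0,"ty":0,"tz":0,"roll":0,"jaw":0.3},{"tx":0,"ty":0,"tz":0,"roll":0,"jaw":0.3},{"tx":0,"ty":0,"tz":0,"roll":0,"jaw":0.3},{"tx":0,"ty":0,"tz":0,"roll":0,"jaw":0.3}]'; python3 -m jog '[{"tx":0,"ty":0,"tz":-1.5,"roll":0,"jaw":0.3},{"tx":0,"ty":0,"tz":-1.5,"roll":0,"jaw":0.3},{"tx":0,"ty":0,"tz":-4.5,"roll":0,"jaw":0.3},{"tx":0,"ty":0,"tz":-4.5,"roll":0,"jaw":0.3},{"tx":0,"ty":0,"tz":-4.0,"roll":0,"jaw":0.3},{"tx":0,"ty":0,"tz":0,"roll":0,"jaw":0.3},{"tx":0,"ty":0,"tz":0,"roll":0,"jaw":0.3}]'
```

```text
time_s: 5.9
position: [0.6026, 0.2728, 0.0691]
tcp_rot: [[0.98, 0.198, 0.001], [0.198, -0.98, 0.0], [0.001, -0.0, -1.0]]
force: [-0.5, 1.1, 5.5]
opening: 0.481
grasp_force: 30.0
time_s: 6.6
position: [0.6029, 0.2725, 0.2308]
tcp_rot: [[0.98, 0.198, 0.003], [0.198, -0.98, 0.001], [0.003, -0.0, -1.0]]
force: [-0.3, -0.8, -1.0]
opening: 0.481
grasp_force: 30.0
```

```bash
python3 -m jog '[{"tx":-1.31,"ty":3.99,"tz":-1.5,"roll":0,"jaw":0.3},{"tx":-1.31,"ty":3.99,"tz":0,"roll":0,"jaw":0.3},{"tx":-1.31,"ty":3.99,"tz":0,"roll":0,"jaw":0.3},{"tx":-1.31,"ty":3.99,"tz":0,"roll":0,"jaw":0.3},{"tx":-1.31,"ty":3.99,"tz":0,"roll":0,"jaw":0.3},{"tx":-1.31,"ty":3.99,"tz":0,"roll":0,"jaw":0.3},{"tx":-1.31,"ty":3.99,"tz":0,"roll":0,"jaw":0.3},{"tx":-1.31,"ty":3.99,"tz":0,"roll":0,"jaw":0.3}]'; python3 -m jog '[{"tx":0,"ty":0,"tz":0,"roll":0,"jaw":0.3},{"tx":0,"ty":0,"tz":0,"roll":0,"jaw":0.3}]'
python3 - <<'E'
from h import *
np.set_printoptions(precision=4,suppress=True)
C={n:capture(n) for n in("scene","top")}
p=read_state()["position"]
def crop(n,r,c,h=30):
    return cv2.resize(C[n]["img"][r-h:r+h,c-h:c+h,::-1],(400,400),interpolation=cv2.INTER_CUBIC)
cv2.imwrite("pics/g2.png",np.hstack([crop("top",204,242),crop("scene",180,266)]))
for n in C: print(n,"expected drum bottom",proj(C[n],np.array(p)-[0,0,.049]),"top",proj(C[n],np.array(p)+[0,0,.021]),"tip",proj(C[n],[.5635,-.061,.176]),"seat",proj(C[n],[.5635,-.061,.096]))
E
```

```text
time_s: 7.4
position: [0.5609, -0.0624, 0.2417]
tcp_rot: [[0.98, 0.197, -0.004], [0.197, -0.98, 0.001], [-0.004, -0.002, -1.0]]
force: [1.0, -0.7, -0.8]
opening: 0.483
grasp_force: 30.0
time_s: 7.6
position: [0.5615, -0.0618, 0.2419]
tcp_rot: [[0.981, 0.195, -0.004], [0.195, -0.981, 0.002], [-0.003, -0.002, -1.0]]
force: [0.4, 1.2, -0.9]
opening: 0.481
grasp_force: 30.0
scene expected drum bottom [177.4681 267.1597] top [162.8378 267.9126] tip [181.1139 266.4697] seat [196.0231 265.7223]
top expected drum bottom [199.8635 243.492 ] top [195.6537 243.2986] tip [200.2498 243.8841] seat [204.3142 244.0444]
```

View pics/g2.png

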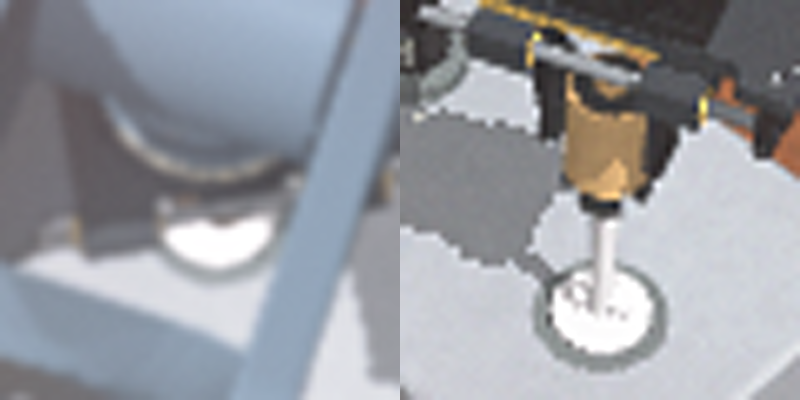

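```bash
python3 -m jog '[{"tx":0.2,"ty":-0.05,"tz":0,"roll":0,"jaw":0.3},{"tx":0,"ty":0,"tz":0.8,"roll":0,"jaw":0.3},{"tx":0,"ty":0,"tz":0.6,"roll":0,"jaw":0.3},{"tx":0,"ty":0,"tz":0.5,"roll":0,"jaw":0.3},{"tx":0,"ty":0,"tz":0.5,"roll":0,"jaw":0.3},{"tx":0,"ty":0,"tz":0,"roll":0,"jaw":0.3}]'; python3 -m jog '[{"tx":0,"ty":0,"tz":0.4,"roll":0,"jaw":0.3},{"tx":0,"ty":0,"tz":0.4,"roll":0,"jaw":0.3},{"tx":0,"ty":0,"tz":0,"roll":0,"jaw":0.3}]'
```

```text
time_s: 8.3
position: [0.564, -0.06, 0.2185]
tcp_rot: [[0.98, 0.198, -0.002], [0.198, -0.98, 0.001], [-0.002, -0.001, -1.0]]
force: [0.9, -0.8, -1.4]
opening: 0.486
grasp_force: 30.0
time_s: 8.6
position: [0.5643, -0.0602, 0.211]
tcp_rot: [[0.98, 0.197, -0.001], [0.197, -0.98, 0.0], [-0.001, -0.001, -1.0]]
force: [0.5, 0.3, -1.5]
opening: 0.484
grasp_force: 30.0
```

```bash
python3 -m jog '[{"tx":0,"ty":0,"tz":1,"roll":0,"jaw":0.3},{"tx":0,"ty":0,"tz":1,"roll":0,"jaw":0.3},{"tx":0,"ty":0,"tz":1,"roll":0,"jaw":0.3},{"tx":0,"ty":0,"tz":0,"roll":0,"jaw":0.3}]'; python3 -m jog '[{"tx":0,"ty":0,"tz":1,"roll":0,"jaw":0.3},{"tx":0,"ty":0,"tz":1,"roll":0,"jaw":0.3},{"tx":0,"ty":0,"tz":0.3,"roll":0,"jaw":0.3},{"tx":0,"ty":0,"tz":0,"roll":0,"jaw":0.3}]'
```

```text
time_s: 9.0
position: [0.5633, -0.0599, 0.1794]
tcp_rot: [[0.98, 0.197, -0.004], [0.197, -0.98, 0.001], [-0.004, -0.002, -1.0]]
force: [-0.1, 1.2, -0.4]
opening: 0.482
grasp_force: 30.0
time_s: 9.4
position: [0.5643, -0.0601, 0.1577]
tcp_rot: [[0.98, 0.197, -0.001], [0.197, -0.98, 0.0], [-0.001, -0.001, -1.0]]
force: [-0.1, 0.1, -1.6]
opening: 0.477
grasp_force: 30.0
```

```bash
python3 -m jog '[{"tx":0,"ty":0,"tz":0.3,"roll":0,"jaw":0.3},{"tx":0,"ty":0,"tz":0,"roll":0,"jaw":0.3}]'; python3 -m jog '[{"tx":0,"ty":0,"tz":0.2,"roll":0,"jaw":0.3},{"tx":0,"ty":0,"tz":0,"roll":0,"jaw":0.3}]'
```

```text
time_s: 9.6
position: [0.5647, -0.0602, 0.1555]
tcp_rot: [[0.98, 0.197, 0.0], [0.197, -0.98, -0.0], [0.0, 0.0, -1.0]]
force: [-1.1, -0.7, -1.6]
opening: 0.481
grasp_force: 30.0
time_s: 9.8
position: [0.5651, -0.0603, 0.155]
tcp_rot: [[0.98, 0.198, 0.001], [0.198, -0.98, -0.0], [0.001, 0.001, -1.0]]
force: [-1.8, 1.2, 6.0]
opening: 0.484
grasp_force: 30.0
```

```bash
for i in 1; do python3 -m jog '[{"tx":0,"ty":0,"tz":0.1,"roll":-0.12,"jaw":0.3},{"tx":0,"ty":0,"tz":0,"roll":0,"jaw":0.3}]'; done | grep -v -e opening -e tcp
```

```text
time_s: 10.0
position: [0.5652, -0.06, 0.1549]
force: [-3.1, 1.2, 11.6]
grasp_force: 30.0
```

```bash
python3 -m jog '[{"tx":0,"ty":0,"tz":0,"roll":-0.12,"jaw":0.3},{"tx":0,"ty":0,"tz":0,"roll":0,"jaw":0.3}]'; python3 -m jog '[{"tx":0,"ty":0,"tz":0,"roll":-0.12,"jaw":0.3},{"tx":0,"ty":0,"tz":0,"roll":0,"jaw":0.3}]';python3 -m jog '[{"tx":0,"ty":0,"tz":0,"roll":-0.12,"jaw":0.3},{"tx":0,"ty":0,"tz":0,"roll":0,"jaw":0.3}]'
```

```text
time_s: 10.2
position: [0.5651, -0.0598, 0.1549]
tcp_rot: [[0.904, 0.427, 0.002], [0.427, -0.904, 0.0], [0.002, 0.001, -1.0]]
force: [-2.7, 1.5, 10.7]
opening: 0.479
grasp_force: 30.0
time_s: 10.4
position: [0.565, -0.0597, 0.1547]
tcp_rot: [[0.847, 0.532, 0.002], [0.532, -0.847, 0.001], [0.002, 0.0, -1.0]]
force: [-1.9, 1.2, 10.6]
opening: 0.482
grasp_force: 30.0
time_s: 10.6
position: [0.5649, -0.0595, 0.1546]
tcp_rot: [[0.777, 0.629, 0.002], [0.629, -0.777, 0.001], [0.002, 0.0, -1.0]]
force: [-2.3, 2.2, 9.8]
opening: 0.482
grasp_force: 30.0
```

```bash
python3 -m jog '[{"tx":0,"ty":0,"tz":0,"roll":-0.12,"jaw":0.3},{"tx":0,"ty":0,"tz":0,"roll":0,"jaw":0.3}]'|grep -E "pos|force:"; python3 -m jog '[{"tx":0,"ty":0,"tz":0,"roll":-0.12,"jaw":0.3},{"tx":0,"ty":0,"tz":0,"roll":0,"jaw":0.3}]'|grep -E "pos|force:";python3 -m jog '[{"tx":0,"ty":0,"tz":0,"roll":-0.12,"jaw":0.3},{"tx":0,"ty":0,"tz":0,"roll":0,"jaw":0.3}]'|grep -E "pos|force:"; python3 -m jog '[{"tx":0,"ty":0,"tz":0,"roll":-0.12,"jaw":0.3},{"tx":0,"ty":0,"tz":0,"roll":0,"jaw":0.3}]'|grep -E "pos|force:"
```

```text
position: [0.5646, -0.06, 0.1534]
force: [-1.5, -0.7, -0.4]
grasp_force: 30.0
position: [0.5641, -0.0603, 0.1524]
force: [-1.6, 0.3, 0.1]
grasp_force: 30.0
position: [0.5638, -0.06, 0.1524]
force: [-3.5, 0.6, 0.9]
grasp_force: 30.0
position: [0.5642, -0.0593, 0.1523]
force: [-1.2, 3.6, 1.3]
grasp_force: 30.0
```

```bash
python3 -c "
from rig import *;s=read_state();print(s['tcp_rot'],s['moment'])"; python3 -m jog '[{"tx":0,"ty":0,"tz":0.2,"roll":0.06,"jaw":0.3},{"tx":0,"ty":0,"tz":0.2,"roll":0,"jaw":0.3},{"tx":0,"ty":0,"tz":0,"roll":0,"jaw":0.3}]'
```

```text
[[ 4.06311105e-01  9.13734271e-01 -9.83666213e-04]
 [ 9.13733129e-01 -4.06308067e-01  2.35034964e-03]
 [ 1.74792350e-03 -1.85378157e-03 -9.99996754e-01]] [ 0.59971566  0.25310319 -0.65531754]
time_s: 11.7
position: [0.5645, -0.0597, 0.1503]
tcp_rot: [[0.46, 0.888, 0.0], [0.888, -0.46, 0.001], [0.001, -0.0, -1.0]]
force: [-5.0, 2.9, 11.7]
opening: 0.481
grasp_force: 30.0
```

```bash
M='from rig import *;s=read_state();print([round(x,2) for x in list(s["moment"])+list(s["force"])],round(s["position"][2],4))'; python3 -c "$M"; python3 -m jog '[{"tx":0,"ty":0,"tz":0,"roll":0.06,"jaw":0.3},{"tx":0,"ty":0,"tz":0,"roll":0,"jaw":0.3}]'>/dev/null; python3 -c "$M"; python3 -m jog '[{"tx":0,"ty":0,"tz":0,"roll":0.06,"jaw":0.3},{"tx":0,"ty":0,"tz":0,"roll":0,"jaw":0.3}]'>/dev/null; python3 -c "$M"; python3 -m jog '[{"tx":0,"ty":0,"tz":0,"roll":0.06,"jaw":0.3},{"tx":0,"ty":0,"tz":0,"roll":0,"jaw":0.3}]' >/dev/null; python3 -c "$M"
```

```text
[np.float64(0.53), np.float64(0.85), np.float64(-0.45), np.float64(-5.0), np.float64(2.87), np.float64(11.71)] 0.1503
[np.float64(0.42), np.float64(0.36), np.float64(-0.02), np.float64(-2.48), np.float64(2.05), np.float64(3.25)] 0.1489
[np.float64(0.39), np.float64(0.21), np.float64(-0.0), np.float64(-2.76), np.float64(2.15), np.float64(1.57)] 0.1483
[np.float64(0.4), np.float64(0.25), np.float64(-0.03), np.float64(-1.97), np.float64(2.06), np.float64(-0.54)] 0.1482
```

```bash
M='from rig import *;s=read_state();print([round(float(x),2) for x in list(s["moment"])+list(s["force"])],s["position"].round(4))'; python3 -m jog '[{"tx":0,"ty":0,"tz":0.2,"roll":0,"jaw":0.3},{"tx":0,"ty":0,"tz":0,"roll":0,"jaw":0.3}]'>/dev/null; python3 -c "$M"; python3 -m jog '[{"tx":0,"ty":0,"tz":0.2,"roll":0,"jaw":0.3},{"tx":0,"ty":0,"tz":0,"roll":0,"jaw":0.3}]'>/dev/null; python3 -c "$M"; python3 -m jog '[{"tx":0,"ty":0,"tz":0.1,"roll":0,"jaw":0.3},{"tx":0,"ty":0,"tz":0,"roll":0,"jaw":0.3}]' >/dev/null; python3 -c "$M"
```

```text
[0.4, 0.14, -0.02, -1.68, 2.07, -1.01] [ 0.5646 -0.0601  0.1462]
[0.55, 0.45, -0.02, -2.7, 3.29, 4.92] [ 0.5647 -0.0601  0.1451]
[0.6, 0.7, -0.06, -5.12, 2.68, 10.51] [ 0.5647 -0.0601  0.145 ]
```

```bash
python3 -m jog '[{"tx":0,"ty":0,"tz":-0.1,"roll":0,"jaw":0.6},{"tx":0,"ty":0,"tz":0,"roll":0,"jaw":0.7},{"tx":0,"ty":0,"tz":0,"roll":0,"jaw":0.7},{"tx":0,"ty":0,"tz":-2,"roll":0,"jaw":0.7},{"tx":0,"ty":0,"tz":-4,"roll":0,"jaw":0.7},{"tx":0,"ty":0,"tz":-4,"roll":0,"jaw":0.7},{"tx":0,"ty":0,"tz":0,"roll":0,"jaw":0.7}]'
python3 - <<'E'
from h import *
np.set_printoptions(precision=4,suppress=True)
c=capture("scene"); print(landmark_of("scene","selector_grip"))
im=c["img"][...,::-1]
def crop(r,cc,h): return cv2.resize(im[r-h:r+h,cc-h:cc+h],(400,400),interpolation=cv2.INTER_CUBIC)
cv2.imwrite("pics/g3.png",np.hstack([crop(185,266,25),crop(156,237,20)]))
P=[.5635,-.0605]
for z in(.096,.166,.176): print(z,(proj(c,P+[z])-[160,241]+.5)*8)
E
```

```text
time_s: 13.6
position: [0.5688, -0.0618, 0.2501]
tcp_rot: [[0.607, 0.795, 0.013], [0.795, -0.607, -0.004], [0.004, 0.013, -1.0]]
force: [1.4, -0.1, 0.0]
opening: 0.699
grasp_force: 0.0
[{'point': [152.5, 236.9], 'p': 0.54}]
0.096 [292.747  202.7837]
0.166 [189.035 208.029]
0.176 [173.4853 208.8138]
```

View pics/g3.png

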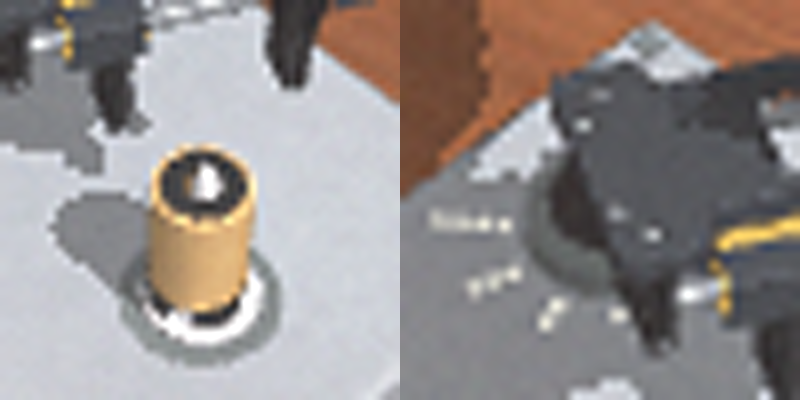

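```bash
python3 - <<'E'
from h import *
np.set_printoptions(precision=4,suppress=True)
cc={n:capture(n) for n in("top","scene")}; S=np.array([.5642,-.0600])
for n in("top","scene"):
    c=cc[n]; im=cv2.imread(f"pics/{n}0.png"); hsv=cv2.cvtColor(im,cv2.COLOR_BGR2HSV)
    m=((hsv[...,1]<60)&(hsv[...,2]>120)).astype(np.uint8)
    k,l,s,ce=cv2.connectedComponentsWithStats(m); i=l[225,275] if n=="top" else l[180,245]
    m=(l==i).astype(np.uint8); cs=max(cv2.findContours(m,0,1)[0],key=cv2.contourArea)[:,0]
    W=np.array([atz(c,p[::-1],.09)[:2] for p in cs])
    r=cv2.minAreaRect(W.astype(np.float32)); print(n,s[i],r)
    # fit each side: local frame
    for y0 in (-8.7,):
        a=np.radians(y0)
        for it in range(4):
            R=np.array([[np.cos(a),-np.sin(a)],[np.sin(a),np.cos(a)]]); L=(W-S)@R+[.02,.085]
            res={}
            for nm,ax,v in(("x+",0,.12),("x-",0,-.12),("y+",1,.17),("y-",1,-.17)):
                o=1-ax; k=(abs(L[:,ax]-v)<.009)&(abs(L[:,o])<(.09 if o==0 else .14))
                if k.sum()>8: q=np.polyfit(L[k,o],L[k,ax],1); res[nm]=(q[0]*(1 if ax==1 else -1),q[1],int(k.sum()))
            a+=np.average([v[0] for v in res.values()],weights=[v[2]**1.5 for v in res.values()])
        print(np.degrees(a),res, "sel",S+R@[-.05,-.185])
E
```

```text
top [ 207  168  129  101 9683] ((0.5268619656562805, -0.1416500210762024), (0.3397328853607178, 0.24301062524318695), 80.37909698486328)
-9.84070479476454 {'x+': (np.float64(0.004624217311832484), np.float64(0.11708164553568229), 94), 'x-': (np.float64(-0.009055694262908606), np.float64(-0.12105989709058136), 97), 'y+': (np.float64(0.004129863566110308), np.float64(0.16688172663012274), 61), 'y-': (np.float64(0.0050581779201967604), np.float64(-0.16973520587357588), 62)} sel [ 0.4833 -0.2337]
scene [ 194  138  117  103 5769] ((0.5461246967315674, -0.12985143065452576), (0.3618179261684418, 0.26284700632095337), 80.099609375)
-9.420897035221055 {'x+': (np.float64(0.004644827884953307), np.float64(0.12136842575550245), 71), 'x-': (np.float64(-0.003803751432598875), np.float64(-0.11593214659894423), 58), 'y-': (np.float64(-0.004881430248269133), np.float64(-0.1658671226927524), 37)} sel [ 0.4846 -0.2343]
```

The drum is home: left crop shows it on the flange with the spindle tip at (208,175), matching the projection for a seated drum. On to the selector.

```bash
python3 -m jog '[{"tx":0,"ty":0,"tz":0,"roll":0.11,"jaw":0.5},{"tx":0,"ty":0,"tz":0,"roll":0.11,"jaw":0.5},{"tx":0,"ty":0,"tz":0,"roll":0.105,"jaw":0.5},{"tx":-4.1,"ty":2.48,"tz":0,"roll":0,"jaw":0.5},{"tx":-4.1,"ty":2.48,"tz":0,"roll":0,"jaw":0.5},{"tx":-4.1,"ty":2.48,"tz":0,"roll":0,"jaw":0.5},{"tx":-4.1,"ty":2.48,"tz":0,"roll":0,"jaw":0.5}]'; python3 -m jog '[{"tx":0,"ty":0,"tz":0,"roll":0,"jaw":0.5},{"tx":0,"ty":0,"tz":0,"roll":0,"jaw":0.5},{"tx":0,"ty":0,"tz":0,"roll":0,"jaw":0.5}]'
python3 - <<'E'
from h import *
c=capture("scene")
im=c["img"][...,::-1]
def crop(r,cc,h): return cv2.resize(im[r-h:r+h,cc-h:cc+h],(400,400),interpolation=cv2.INTER_CUBIC)
cv2.imwrite("pics/g4.png",np.hstack([crop(150,240,40),crop(156,237,18)]))
o=np.array([.484,-.234]); z0=cv2.imread("pics/scene0.png")
for a in (24,34,44):
    d=np.array([np.cos(np.radians(a)),np.sin(np.radians(a))]); print(a,[proj(c,[*(o+t*d),.1345]).round(1) for t in(-.022,0,.022)])
h=z0[138:174,219:255].max(2); k=np.argwhere(h[12:24,12:24]>150); print("white px", (k+[150,231]).tolist())
E
```

```text
time_s: 14.5
position: [0.4826, -0.2351, 0.2426]
tcp_rot: [[0.828, 0.56, -0.003], [0.56, -0.828, 0.002], [-0.001, -0.003, -1.0]]
force: [1.0, -0.9, -0.2]
opening: 0.503
grasp_force: 0.0
time_s: 14.8
position: [0.4839, -0.2331, 0.2434]
tcp_rot: [[0.829, 0.56, -0.002], [0.56, -0.829, 0.002], [-0.0, -0.003, -1.0]]
force: [0.2, 0.3, -0.4]
opening: 0.502
grasp_force: 0.0
24 [array([146.6, 238.7]), array([151.2, 237.3]), array([155.8, 236. ])]
34 [array([146.5, 237.6]), array([151.2, 237.3]), array([155.9, 237.1])]
44 [array([146.6, 236.5]), array([151.2, 237.3]), array([155.9, 238.2])]
white px [[150, 231], [150, 232], [150, 233], [150, 234], [150, 235], [150, 240], [150, 241], [150, 242], [151, 234], [151, 241], [151, 242], [152, 237], [153, 237], [154, 231], [154, 237], [156, 237], [157, 236], [157, 237], [158, 237], [159, 231], [159, 232], [159, 237], [160, 233], [160, 241], [160, 242], [161, 235], [161, 236], [161, 238], [161, 239], [161, 240], [161, 241]]
```

View pics/g4.png

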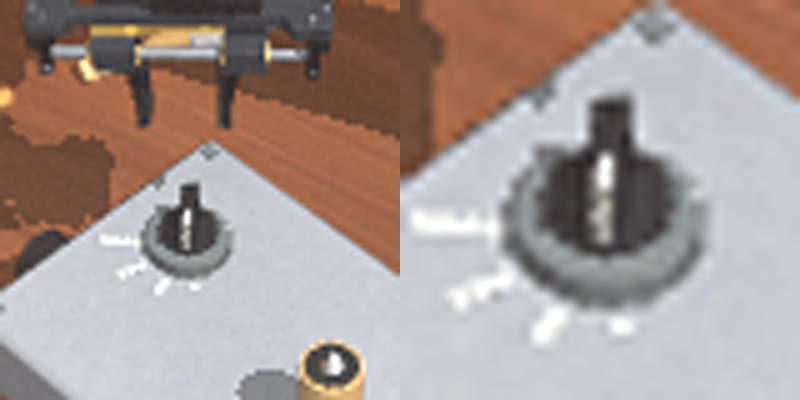

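The grip bar in the crop (188,210) points at about 34°, as computed, and the jaws are centred over it. Descending.

```bash
python3 -m jog '[{"tx":0,"ty":0.1,"tz":4,"roll":0,"jaw":0.5},{"tx":0,"ty":0,"tz":3.5,"roll":0,"jaw":0.5},{"tx":0,"ty":0,"tz":2,"roll":0,"jaw":0.5},{"tx":0,"ty":0,"tz":1.3,"roll":0,"jaw":0.5},{"tx":0,"ty":0,"tz":0,"roll":0,"jaw":0.5},{"tx":0,"ty":0,"tz":0,"roll":0,"jaw":0.5}]'; python3 -m jog '[{"tx":0,"ty":0,"tz":0,"roll":0,"jaw":0.3},{"tx":0,"ty":0,"tz":0,"roll":0,"jaw":0.2},{"tx":0,"ty":0,"tz":0,"roll":0,"jaw":0.1},{"tx":0,"ty":0,"tz":0,"roll":0,"jaw":0.05},{"tx":0,"ty":0,"tz":0,"roll":0,"jaw":0.05},{"tx":0,"ty":0,"tz":0,"roll":0,"jaw":0.05},{"tx":0,"ty":0,"tz":0,"roll":0,"jaw":0.05}]'
```

```text
time_s: 15.45
position: [0.4853, -0.2339, 0.1366]
tcp_rot: [[0.828, 0.561, -0.0], [0.561, -0.828, 0.0], [-0.0, -0.0, -1.0]]
force: [0.5, -0.2, 0.1]
opening: 0.496
grasp_force: 0.0
time_s: 16.15
position: [0.4837, -0.2339, 0.1367]
tcp_rot: [[0.829, 0.559, -0.002], [0.559, -0.829, 0.002], [-0.001, -0.003, -1.0]]
force: [-2.4, 3.5, 5.1]
opening: 0.136
grasp_force: 30.0
```

```bash
python3 -m jog '[{"tx":0,"ty":0,"tz":0,"roll":0.12,"jaw":0.05},{"tx":0,"ty":0,"tz":0,"roll":0.12,"jaw":0.05},{"tx":0,"ty":0,"tz":0,"roll":0.12,"jaw":0.05},{"tx":0,"ty":0,"tz":0,"roll":0.12,"jaw":0.05},{"tx":0,"ty":0,"tz":0,"roll":0,"jaw":0.05}]'; python3 -m jog '[{"tx":0,"ty":0,"tz":0,"roll":0.12,"jaw":0.05},{"tx":0,"ty":0,"tz":0,"roll":0.12,"jaw":0.05},{"tx":0,"ty":0,"tz":0,"roll":0.12,"jaw":0.05},{"tx":0,"ty":0,"tz":0,"roll":0.12,"jaw":0.05},{"tx":0,"ty":0,"tz":0,"roll":0.105,"jaw":0.05},{"tx":0,"ty":0,"tz":0,"roll":0,"jaw":0.05},{"tx":0,"ty":0,"tz":0,"roll":0,"jaw":0.05},{"tx":0,"ty":0,"tz":0,"roll":0,"jaw":0.05}]'; python3 -c "
from rig import *;print(read_state()['moment'])"
```

```text
time_s: 16.65
position: [0.4839, -0.2345, 0.1367]
tcp_rot: [[0.993, 0.114, -0.002], [0.114, -0.993, 0.001], [-0.002, -0.001, -1.0]]
force: [-3.7, 2.6, 5.6]
opening: 0.136
grasp_force: 30.0
time_s: 17.45
position: [0.4842, -0.2353, 0.1367]
tcp_rot: [[0.892, -0.451, -0.001], [-0.451, -0.892, -0.0], [-0.001, 0.001, -1.0]]
force: [-5.1, -0.2, 5.8]
opening: 0.129
grasp_force: 29.9
[-0.0477753   0.87062708 -0.07197023]
```

```bash
python3 -m jog '[{"tx":0,"ty":0,"tz":0,"roll":0,"jaw":0.3},{"tx":0,"ty":0,"tz":0,"roll":0,"jaw":0.5},{"tx":0,"ty":0,"tz":0,"roll":0,"jaw":0.5},{"tx":0,"ty":0,"tz":-2,"roll":0,"jaw":0.5},{"tx":0,"ty":0,"tz":-4,"roll":0,"jaw":0.5},{"tx":0,"ty":0,"tz":-5,"roll":0,"jaw":0.5},{"tx":0,"ty":0,"tz":0,"roll":0,"jaw":0.5},{"tx":0,"ty":0,"tz":0,"roll":0,"jaw":0.5}]'
python3 - <<'E'
from h import *
c=capture("scene")
im=c["img"][...,::-1]
def crop(r,cc,h): return cv2.resize(im[r-h:r+h,cc-h:cc+h],(400,400),interpolation=cv2.INTER_CUBIC)
cv2.imwrite("pics/g5.png",np.hstack([crop(175,260,50),crop(156,237,18)]))
o=np.array([.484,-.234])
for j in (.6,.9,1.2,1.5):
    a=np.radians(42)-j
    d=np.array([np.cos(a),np.sin(a)]); print(j,[((proj(c,[*(o+t*d),.1345])-[138,219]+.5)*400/36).round() for t in(-.022,0,.022)])
E
```

```text
time_s: 18.25
position: [0.4857, -0.2354, 0.2479]
tcp_rot: [[0.891, -0.453, 0.003], [-0.453, -0.891, -0.002], [0.004, 0.0, -1.0]]
force: [0.5, 0.1, -0.5]
opening: 0.495
grasp_force: 0.0
0.6 [array([106., 243.]), array([152., 209.]), array([199., 175.])]
0.9 [array([115., 259.]), array([152., 209.]), array([189., 158.])]
1.2 [array([127., 272.]), array([152., 209.]), array([177., 146.])]
1.5 [array([142., 278.]), array([152., 209.]), array([162., 140.])]
```

View pics/g5.png

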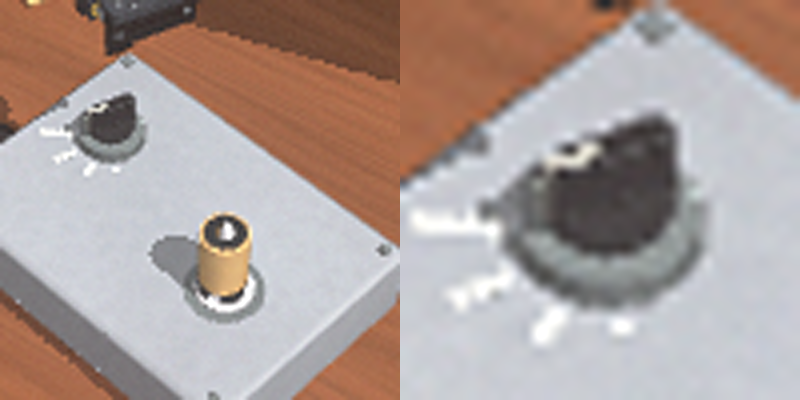

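The bar runs from (546,175) to (670,122) in the crop, which matches the projection for 1.2 rad. The drum is still seated.

```bash
python3 -c "
from rig import *;print(hand_in())"
```

```text
the job is handed in; nothing more can be done
None
```

The middle drum is fully home on the spindle flange and the speed selector is at three dots, both confirmed in the last picture, and the job is handed in at about 18 s (no verdict was returned).

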